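# Turn over the leaf of the screw-gauge stand

## Robot

A 7-joint arm with a two-finger parallel gripper is mounted at the origin on the work surface. World frame = base frame: x ahead of the robot, y to its left, z up, the work surface at z = 0. Lengths are in mm, angles in rad, forces in N, time in s.
With the tool pointing down it reaches from about 425 to 825 mm from the base axis. Payload 3.6 kg.
Tool frame: the origin (TCP) lies on the centre line of the jaws, within the pads' length; the fingertips stand 11 mm ahead of it and the grasp point (between the pads) lies 8 mm behind it; z points along the fingers, y is the direction in which the jaws open and shut (so a half turn about z gives the same grasp; the last joint's range is limited). The gripper opens to 93 mm and grips with 3 to 60 N. Pads are 15 mm wide; open, the fingers measure 128 mm over their backs; the gripper's body (75 mm by 188 mm) begins 65 mm behind the grasp point.
Start: joints at [1.151, 0.615, -0.013, 1.423, 0.008, 1.103, -0.04], TCP at [249.414, -600.213, 229.64] pointing down, gripper open.
Joint ranges: [-3.12, 3.12], [-0.3, 2.06], [-1.34, 1.32], [0.26, 2.42], [-1.36, 4.5], [0.01, 1.98], [-2.84, 2.84]. Speed limits (rad/s): [2.79, 2.79, 3.14, 3.14, 3.14, 3.14, 3.14].

## Interface

Orientations are given as a unit quaternion [x, y, z, w].
In Python, from workcell import r gives the robot as it stands.
- The arm moves only by the tool apply_moves, never from a script. Its argument "commands" is a list of rows, each an object of numbers: "x", "y", "z": the shift along the tool's x, y, z in units of 25 mm (1.0 is 25 mm); "spin": the turn about the tool's z in units of 6 degrees (1.0 is 6 degrees); "claw": the opening, from -1 (shut) to 1 (fully open). In form: [{"x": .., "y": .., "z": .., "spin": .., "claw": ..}, ...]. A call has 1 to 20 rows; each row shifts and turns the pose as measured when the row begins, along the tool's axes as they then stand; what a row does not reach is not made up. A row lasts 1/8 s, in which the tool goes at most 62.5 mm and 10.7 degrees, less where a joint would pass 70% of its speed; a pose out of reach is approached as far as the arm can. A call is refused whole if a number of a shift passes 1 or a number of a turn 1, either way. A call with a gripper value outside its range is refused whole. The fingers move at their own pace and stop on an object; the grip force is fixed at half the most. Time passes only in rows, so rows that do not move let the fingers close. It gives the time, the measured TCP pose, the force and the opening at its end, in the units of the state.
- r.get_state(): the state, without advancing time (a new reading comes with each control period).
- r.grab_frame(name): name is "side" or "top"; returns a dict with "pixels" (384x512x3 uint8, blue, green, red), "vertical_fov" (degrees; the focal length in pixels is half the picture's height over the tangent of half this angle, whatever the lens; pixels are square), "cx", "cy" (the principal point, pixels), "dist_coeffs" ([k1, k2, p1, p2, k3] as OpenCV has them; the pictures are not rectified), "view" (4x4, takes a point from world to camera coordinates). Camera axes: x right, y up, looking along -z (the intrinsics and any distortion apply to the point x, -y, -z); pixel columns grow to the right and rows downward; lengths in mm; the calibration is good to about 2 mm. A picture is of the moment at which its call begins. There is no depth.
- r.job_done(): hands the job in, once; it reports no verdict.
Trained networks look in a picture, given as the dict that the camera call returned (one of the last four; its "shot" number tells which), for a name from the list of things; names that differ only in an ending like _2 or _b are one class to them, and where a whole thing is asked for, a point or a joint stands for the part that bears it (a point fixed in the world has none). Each returns a list of dicts, best first, with "p" (0 to 1); they miss things now and then, are a little off and sometimes report something else, mostly with a low value. They report only what shows in the picture. A call takes as long as a camera call.
- r.spot_in(picture, thing): "bbox" ([left, top, right, bottom] in pixels, round what is visible of it).
- r.regions_of(picture, thing): "region" (384x512 bool, what is visible of it) and "bbox" ([left, top, right, bottom] in pixels, round what is visible of it).
- r.tip_of(picture, thing): "centre" ([column, row] in pixels: a listed point, or the origin of a listed thing).
The state is a dict: "time": time; "joint_positions": joint angles; "qd": joint speeds; "joint_torque": joint torques, N m; "position": TCP position; "tcp_rot": TCP orientation; "wrist_force": force on the tool from outside, world axes, zero at the start; "ft_torque": the same for the moment, N m; "opening": opening from 0.0 (shut) to 1.0 (fully open).
Only numpy, scipy, OpenCV 4.12 (cv2) and the standard library are available. Lean on these libraries where they do the work, as an engineer would, in place of code of your own. Each camera call takes 0.05 s, during which the arm holds its last target. There are 200 camera calls.

## Task

Two screw-gauge stands sit on the bench, each with a hinged metal leaf standing ajar over its right-hand half (as seen from the robot). With a fingertip, push the leaf of the larger stand up and over its spine and press it down until it lies flat on the left-hand half, so that the sample screws under it lie open. Do not pinch the leaf between the fingers, leave the smaller stand's leaf as it is, and leave everything else on the bench where it stands.

Things in the scene. Friction and masses are not known exactly. Their poses are not given: they have to be found in the camera images.
- large_stand: fixed large screw-gauge stand: plywood-coloured tray 200 mm wide (its y) by 120 mm deep (its x), 28 mm tall, with a steel spine rod across its middle along its x axis. Origin: centre of the underside, on the bench; its x axis points away from the robot along the spine, y to the left, z up. The hinge axis of its leaf is parallel to x, at y = 0, 31 mm above the origin. It does not shift when pushed
- large_leaf (a joint): angle (rad) of the large stand's leaf about its spine: 0 = flat over the -y (right-hand) half, pi/2 = upright, pi = flat over the +y (left-hand) half. Starts ajar, at 0.3 to 0.75 rad. Stiff hinge (about 0.13 N m of friction): the leaf stays at whatever angle it is left and must be pushed all the way
- large_edge (a point): middle of the large leaf's free edge, at mid-thickness. The leaf is an aluminium plate with rows of holes, 4 mm thick, 102 mm along the spine, free edge 130 mm from the hinge axis, overhanging the tray's side by 30 mm when flat. x axis along the spine, y along the leaf towards the spine, z out of its upper face as it lies on the right-hand half
- small_stand: fixed small screw-gauge stand: plywood-coloured tray 110 mm wide (its y) by 80 mm deep (its x), 28 mm tall, with a steel spine rod across its middle along its x axis. Origin: centre of the underside, on the bench; its x axis points away from the robot along the spine, y to the left, z up. The hinge axis of its leaf is parallel to x, at y = 0, 31 mm above the origin. It does not shift when pushed
- small_leaf (a joint): angle (rad) of the small stand's leaf about its spine: 0 = flat over the -y (right-hand) half, pi/2 = upright, pi = flat over the +y (left-hand) half. Starts ajar, at 0.3 to 0.7 rad. Stiff hinge (about 0.05 N m of friction): the leaf stays at whatever angle it is left and must be pushed all the way. To be left alone
- small_edge (a point): middle of the small leaf's free edge, at mid-thickness. The leaf is an aluminium plate with rows of holes, 4 mm thick, 62 mm along the spine, free edge 75 mm from the hinge axis, overhanging the tray's side by 20 mm when flat. x axis along the spine, y along the leaf towards the spine, z out of its upper face as it lies on the right-hand half
- ratchet: bystander: ratchet wrench lying flat, 205 mm long along its x axis, 28 mm tall; origin under its middle, at bench height
- wrench: bystander: stainless pipe wrench lying flat, 255 mm long along its x axis, 16 mm tall; origin under its middle, at bench height
- jar: bystander: screw jar with screw-top lid, 72 mm across, 90 mm tall, upright; origin under its middle, at bench height
- mallet: bystander: mallet lying flat, 265 mm long along its x axis, 56 mm tall; origin under its middle, at bench height
- bowl: bystander: ceramic bowl, 130 mm across, 50 mm tall; origin under its middle, at bench height
- socket: bystander: steel hex socket standing on end, 26 mm across, 32 mm tall, between the two stands; origin under its middle, at bench height

How it is judged (in metres and radians):
At the end, for the whole second after the job is handed in: The large leaf lies flat over the left-hand half of its stand (joint above 3.05 rad, that is within about 5 degrees of flat) and is at rest; the small leaf's edge is within 15 mm of its start and every bystander within 30 mm of its start (value of joint large_leaf above 3.05 rad and velocity of joint large_leaf between -0.05 and 0.05 rad/s and distance of small_edge from where it was at the start of the episode below 0.015 m and distance of each of ratchet, wrench, jar, mallet, bowl, socket from where it was at the start of the episode below 0.03 m); the robot touches nothing.
It fails at once if the large leaf is pinched between the fingers (the grasp point lies within the leaf's thickness while the fingers touch it) (x of the grasp point in the frame of large_edge between -0.055 and 0.055 m and y of the grasp point in the frame of large_edge between -0.006 and 0.125 m and z of the grasp point in the frame of large_edge between -0.004 and 0.004 m and contact force between the fingers and large_leaf above 0.3 N).
It fails at once if the small leaf is moved (distance of small_edge from where it was at the start of the episode above 0.015 m).
It fails at once if a loose thing on the bench is lifted, carried or pushed away (distance of any of ratchet, wrench, jar, mallet, bowl, socket from where it was at the start of the episode above 0.03 m).
It also fails if it takes over 51 s, if anything falls off the work surface, if the arm or the gripper's body presses on something with over 40 N, if the wrist force passes 120 N, or if a joint passes its speed limit or range.

## Working session

There is one attempt and no reset: what is moved stays moved. The work goes in short steps, Python scripts to look and compute and a tool call to move; the robot and the scene stay as the last step left them, time stands still between calls to the robot, and variables do not carry over. Pictures are saved under pics/ and viewed, about 8 in all and at most 12, crops included, and the job is handed in when it is done.

Besides the shell and the picture viewer there is one more tool, called after "Request:" in YAML: its name, and indented under it one key for each argument. apply_moves: Moves the arm, as the interface text tells. Its arguments: {"type":"object","properties":{"commands":{"type":"array"}},"required":["commands"]}

```bash
mkdir -p pics; cat > h.py <<'E'
import numpy as np, cv2
from workcell import r
def cam(f):
    F=192/np.tan(np.radians(f["vertical_fov"])/2)
    K=np.array([[F,0,f["cx"]],[0,F,f["cy"]],[0,0,1]]); V=np.array(f["view"])
    D=np.diag([1,-1,-1]); return K,np.array(f["dist_coeffs"],float),D@V[:3,:3],D@V[:3,3]
def proj(f,P):
    K,d,R,t=cam(f); return cv2.projectPoints(np.atleast_2d(np.array(P,float)),cv2.Rodrigues(R)[0],t,K,d)[0][:,0]
def ray(f,uv):
    K,d,R,t=cam(f); n=cv2.undistortPoints(np.array([[uv]],float),K,d)[0,0]
    return -R.T@t, R.T@np.array([n[0],n[1],1])
def atz(f,uv,z):
    o,v=ray(f,uv); return o+v*(z-o[2])/v[2]
def tri(f,a,g,b):
    o,u=ray(f,a); p,v=ray(g,b); s=np.linalg.lstsq(np.c_[u,-v],p-o,rcond=None)[0]
    return (o+u*s[0]+p+v*s[1])/2, np.linalg.norm(o+u*s[0]-p-v*s[1])
E
python3 - <<'E'
from h import *
s=r.grab_frame("side");t=r.grab_frame("top")
cv2.imwrite("pics/s1.png",s["pixels"]);cv2.imwrite("pics/t1.png",t["pixels"])
st=r.get_state();print(st["position"],st["tcp_rot"],st["time"])
for n in "large_stand large_edge small_stand small_edge jar socket bowl mallet ratchet wrench".split():
    a=r.tip_of(t,n)[:2];b=r.tip_of(s,n)[:2]
    print(n,[(np.round(q["centre"]),round(q["p"],2)) for q in a],[(np.round(q["centre"]),round(q["p"],2)) for q in b])
    if a and b: print("  tri",*tri(t,a[0]["centre"],s,b[0]["centre"]))
    if a: print("  z0",atz(t,a[0]["centre"],0))
E
```

```text
[ 249.15456931 -599.60408535  228.60669925] [ 9.80669853e-01  1.95666283e-01 -2.35903852e-04 -1.13547844e-03] 0.1
large_stand [(array([383., 233.]), 0.3)] [(array([304., 163.]), 0.87), (array([185., 236.]), 0.29)]
  tri [ 543.15981335 -571.67886175 -272.49343609] 121.79401188854253
  z0 [ 467.15599414 -484.94027681    0.        ]
large_edge [(array([349., 219.]), 0.91)] [(array([324., 125.]), 0.95), (array([224., 383.]), 0.18)]
  tri [ 508.05210723 -330.39015975   94.72328467] 7.286881478449474
  z0 [ 520.86573398 -356.29083128    0.        ]
small_stand [(array([206., 218.]), 0.88)] [(array([271., 249.]), 0.79), (array([279., 213.]), 0.45)]
  tri [520.40821596 184.10031218 -16.4274275 ] 5.991239945333339
  z0 [521.78616553 183.05589321   0.        ]
small_edge [(array([220., 219.]), 0.65), (array([328., 162.]), 0.26)] [(array([280., 212.]), 0.58)]
  tri [513.91363665 126.86519791  78.32395456] 6.193817858348183
  z0 [518.28669596 130.72613325   0.        ]
jar [(array([251., 154.]), 0.74)] [(array([222., 185.]), 0.62)]
  tri [760.80005309  14.36780886   4.47613337] 17.60815374128699
[... 282 characters left out ...]
), 0.65)]
  tri [745.5590014  240.33753015  12.06211587] 9.133182034651687
  z0 [744.08471869 240.35924458   0.        ]
mallet [(array([327., 159.]), 0.88)] [(array([257., 140.]), 0.9)]
  tri [ 746.61117112 -280.56295857   -2.4334562 ] 8.702735829739492
  z0 [ 7.50373222e+02 -2.79270482e+02  2.27373675e-13]
ratchet [(array([383., 236.]), 0.67)] [(array([338., 127.]), 0.44)]
  tri [ 463.49975084 -483.13418729    4.67738631] 16.5944621657501
  z0 [ 455.47394372 -485.53083887    0.        ]
wrench [(array([107., 225.]), 0.61)] [(array([312., 210.]), 0.69), (array([220., 181.]), 0.67)]
  tri [428.37689754 409.2081224  407.38390918] 68.26606753321269
  z0 [494.78879238 551.26529747   0.        ]
```

View pics/s1.png

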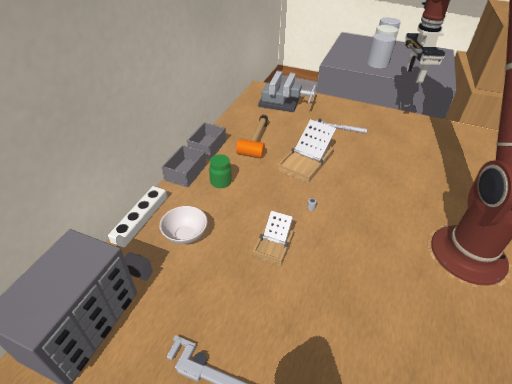

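View pics/t1.png

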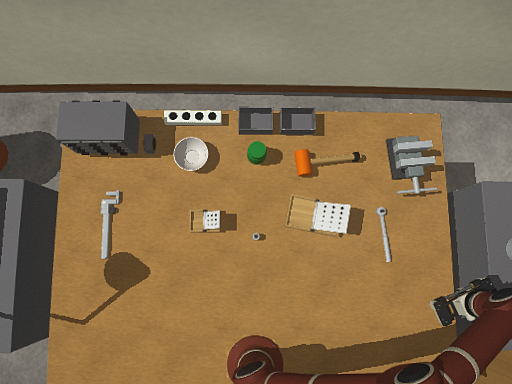

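Side view: large stand at about (308,160) with its leaf ajar; small stand at (272,238). Top view: large stand spans (287–350, 195–237), the ratchet is to its right at (385,235) and the mallet is behind it. I'll look closer at the large stand.

```bash
python3 - <<'E'
from h import *
s=r.grab_frame("side");t=r.grab_frame("top")
a=cv2.resize(t["pixels"][185:247,278:360],None,fx=7,fy=7,interpolation=cv2.INTER_CUBIC)
b=cv2.resize(s["pixels"][115:185,275:345],None,fx=6,fy=6,interpolation=cv2.INTER_CUBIC)
cv2.imwrite("pics/t2.png",a);cv2.imwrite("pics/s2.png",b)
for f in (t,s):
  for n in ("large_stand","large_leaf"):
    for q in r.regions_of(f,n)[:2]:
      c=np.argwhere(q["region"])[:,::-1].astype(np.float32)
      print(n,round(q["p"],2),q["bbox"],len(c),np.round(cv2.boxPoints(cv2.minAreaRect(c))).tolist())
E
```

```text
large_stand 0.83 [283.8, 197.2, 346.8, 235.3] 1962 [[284.0, 227.0], [290.0, 194.0], [351.0, 206.0], [344.0, 239.0]]
large_stand 0.49 [96.0, 190.6, 119.3, 259.2] 546 [[91.0, 255.0], [104.0, 189.0], [120.0, 192.0], [107.0, 259.0]]
large_leaf 0.96 [313.0, 202.4, 349.7, 230.9] 927 [[312.0, 229.0], [315.0, 201.0], [350.0, 205.0], [347.0, 233.0]]
large_stand 0.89 [274.4, 121.5, 334.1, 186.0] 2073 [[274.0, 167.0], [314.0, 113.0], [344.0, 136.0], [305.0, 190.0]]
large_leaf 0.63 [296.4, 120.0, 336.2, 157.1] 996 [[293.0, 150.0], [310.0, 115.0], [336.0, 128.0], [319.0, 163.0]]
```

View pics/t2.png

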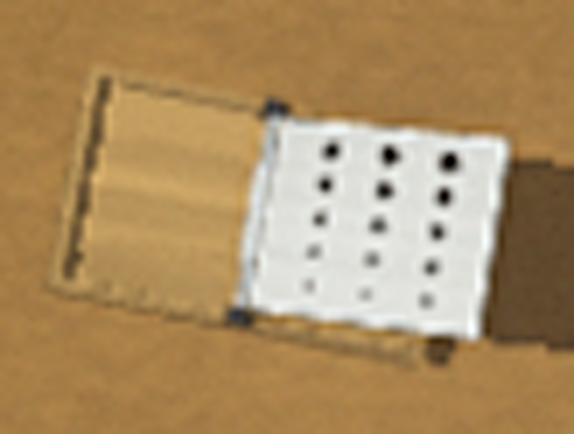

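View pics/s2.png

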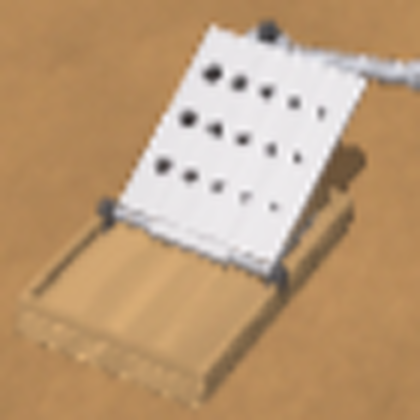

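```bash
cat > fit.py <<'E'
from h import *
from scipy.optimize import least_squares
s=r.grab_frame("side");t=r.grab_frame("top")
T=lambda a:[278+(a[0]+.5)/7-.5,185+(a[1]+.5)/7-.5]; S=lambda a:[275+(a[0]+.5)/6-.5,115+(a[1]+.5)/6-.5]
L=58
def pts(p):
    x,y,w,th,L=p; c,s_=np.cos(w),np.sin(w)
    M=lambda a:[x+c*a[0]-s_*a[1],y+s_*a[0]+c*a[1],a[2]]
    e=lambda q:M([q,-130*np.cos(th),31+130*np.sin(th)])
    return [M([L,0,31]),M([-L,0,31]),M([60,100,28]),M([-60,100,28]),e(51),e(-51)]
ot=np.array([T(a) for a in [(276,108),(238,316),(100,70),(50,290),(509,139),(481,338)]])
os_=np.array([S(a) for a in [(106,208),(280,275),(18,305),(205,378),(210,27),(367,80)]])
f=lambda p:np.r_[(proj(t,pts(p))-ot).ravel(),(proj(s,pts(p))-os_).ravel()]
q=least_squares(f,[510,-240,-.2,.6,58],loss="soft_l1")
print(q.x.round(3),f(q.x).reshape(-1,2).round(1).tolist())
print(np.round(pts(q.x)))
E
python3 fit.py
```

```text
[ 5.31940e+02 -2.18571e+02 -1.91000e-01  5.94000e-01  5.65450e+01] [[-0.1, -0.1], [0.3, 0.2], [-1.3, -0.6], [0.1, -0.3], [0.1, -0.1], [-0.3, -0.1], [0.2, 0.3], [0.1, 0.1], [0.0, -1.1], [0.6, -0.5], [0.1, 0.1], [0.0, 0.1]]
[[ 587. -229.   31.]
 [ 476. -208.   31.]
 [ 610. -132.   28.]
 [ 492. -109.   28.]
 [ 562. -334.  104.]
 [ 461. -315.  104.]]
```

Request:
apply_moves:
  commands:
    - {"spin": 0.95, "claw": -1}
    - {"spin": 0.95, "claw": -1}
    - {"spin": 0.95, "claw": -1}
    - {"spin": 0.95, "claw": -1}
    - {"spin": 0.95, "claw": -1}
    - {"spin": 0.95, "claw": -1}
    - {"claw": -1}

```text
invalid input at $.commands[0]: expected keys x, y, z, spin, claw
```

```bash
cat > loc.py <<'E'
from h import *
from scipy.spatial.transform import Rotation as Ro
import sys
st=r.get_state();w=-.191;Rt=Ro.from_quat(st["tcp_rot"]).as_matrix()
A=np.array([[np.cos(w),np.sin(w),0],[-np.sin(w),np.cos(w),0],[0,0,1]])
l=A@(np.array(st["position"])-[532,-218.6,0])
print("t",round(st["time"],2),"stand-frame tip",(l-[0,0,11]).round(1),"F",np.round(st["wrist_force"],1),"open",st["opening"],"yawerr deg",np.degrees(np.arctan2(Rt[1,0],Rt[0,0])-w).round(2),"tilt",Rt[2].round(3))
if len(sys.argv)>3:
    g=np.array([float(a) for a in sys.argv[1:4]])+[0,0,11]; print("tool units to go",(Rt.T@A.T@(g-l)/25).round(2))
E
python3 loc.py 0 -155 215
```

```text
t 1.5 stand-frame tip [-205.  -428.3  218.7] F [ 0.2 -0.3  0.3] open 0.9960339294366256 yawerr deg 33.51 tilt [ 0. -0. -1.]
tool units to go [12.87 -4.59  0.15]
```

Request:
apply_moves:
  commands:
    - {"x": 0, "y": 0, "z": 0, "spin": 0.95, "claw": -1}
    - {"x": 0, "y": 0, "z": 0, "spin": 0.95, "claw": -1}
    - {"x": 0, "y": 0, "z": 0, "spin": 0.95, "claw": -1}
    - {"x": 0, "y": 0, "z": 0, "spin": 0.95, "claw": -1}
    - {"x": 0, "y": 0, "z": 0, "spin": 0.95, "claw": -1}
    - {"x": 0, "y": 0, "z": 0, "spin": 0.95, "claw": -1}
    - {"x": 0, "y": 0, "z": 0, "spin": 0, "claw": -1}

```text
time: 2.38
position: [249.7, -600.1, 229.6]
tcp_rot: [0.994, -0.11, 0.0, -0.0]
wrist_force: [-0.6, -0.2, 0.6]
opening: 0.295
```

```bash
python3 loc.py 0 -155 215
```

```text
t 2.38 stand-frame tip [-204.8 -428.1  218.6] F [-0.6 -0.2  0.6] open 0.29502992305028575 yawerr deg -1.74 tilt [ 0. -0. -1.]
tool units to go [  7.86 -11.17   0.15]
```

Request:
apply_moves:
  commands:
    - {"x": 0.66, "y": -0.94, "z": 0, "spin": 0, "claw": -1}
    - {"x": 0.66, "y": -0.94, "z": 0, "spin": 0, "claw": -1}
    - {"x": 0.66, "y": -0.94, "z": 0, "spin": 0, "claw": -1}
    - {"x": 0.66, "y": -0.94, "z": 0, "spin": 0, "claw": -1}
    - {"x": 0.66, "y": -0.94, "z": 0, "spin": 0, "claw": -1}
    - {"x": 0.66, "y": -0.94, "z": 0, "spin": 0, "claw": -1}
    - {"x": 0.66, "y": -0.94, "z": 0, "spin": 0, "claw": -1}
    - {"x": 0.66, "y": -0.94, "z": 0, "spin": 0, "claw": -1}
    - {"x": 0.66, "y": -0.94, "z": 0, "spin": 0, "claw": -1}
    - {"x": 0.66, "y": -0.94, "z": 0, "spin": 0, "claw": -1}
    - {"x": 0, "y": 0, "z": 0, "spin": 0, "claw": -1}

```text
time: 3.75
position: [466.9, -400.1, 229.7]
tcp_rot: [0.995, -0.101, 0.001, 0.0]
wrist_force: [-1.0, 0.2, 0.1]
opening: 0.002
```

```bash
python3 loc.py 0 -155 85
```

```text
t 3.75 stand-frame tip [ -29.4 -190.5  218.7] F [-1.   0.2  0.1] open 0.002236042510072306 yawerr deg -0.61 tilt [ 0.002  0.    -1.   ]
tool units to go [ 1.15 -1.44  5.35]
```

Request:
apply_moves:
  commands:
    - {"x": 0.6, "y": -0.5, "z": 0, "spin": 0, "claw": -1}
    - {"x": 0.6, "y": -0.5, "z": 0, "spin": 0, "claw": -1}
    - {"x": 0, "y": 0, "z": 0.95, "spin": 0, "claw": -1}
    - {"x": 0, "y": 0, "z": 0.95, "spin": 0, "claw": -1}
    - {"x": 0, "y": 0, "z": 0.95, "spin": 0, "claw": -1}
    - {"x": 0, "y": 0, "z": 0.95, "spin": 0, "claw": -1}
    - {"x": 0, "y": 0, "z": 0.95, "spin": 0, "claw": -1}
    - {"x": 0, "y": 0, "z": 0.95, "spin": 0, "claw": -1}
    - {"x": 0, "y": 0, "z": 0, "spin": 0, "claw": -1}

```text
time: 4.88
position: [507.4, -384.8, 83.3]
tcp_rot: [0.995, -0.102, 0.002, 0.002]
wrist_force: [0.0, -0.0, 0.6]
opening: 0.005
```

```bash
python3 loc.py 0 -110 85; python3 - <<'E'
from h import *
s=r.grab_frame("side")
cv2.imwrite("pics/s3.png",cv2.resize(s["pixels"][60:200,240:440],None,fx=4,fy=4))
E
```

```text
t 4.88 stand-frame tip [   7.4 -167.9   72.3] F [ 0.  -0.   0.6] open 0.004961417853650645 yawerr deg -0.71 tilt [ 0.005  0.004 -1.   ]
tool units to go [-0.32 -2.31 -0.52]
```

View pics/s3.png

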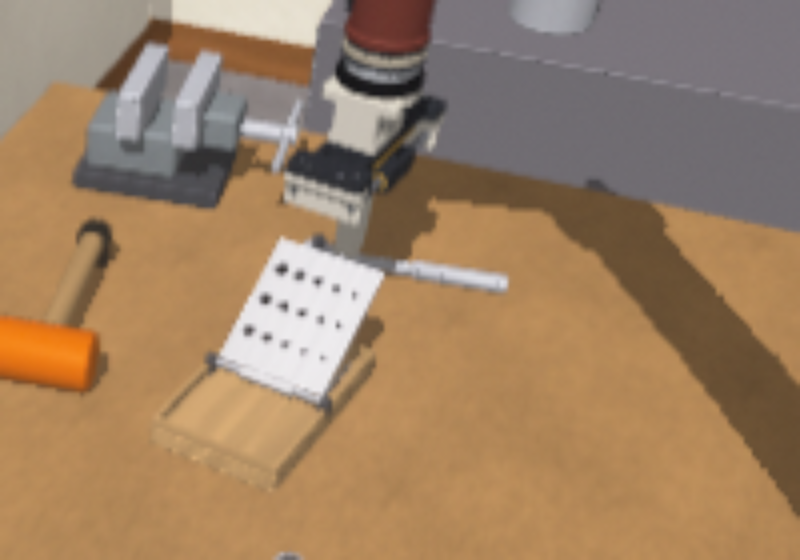

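The fingers are just right of the leaf's free edge, at crop (350,240), clear of the ratchet and below the edge height. Now I'll push left.

Request:
apply_moves:
  commands:
    - {"x": -0.1, "y": -0.6, "z": -0.25, "spin": 0, "claw": -1}
    - {"x": -0.1, "y": -0.6, "z": -0.25, "spin": 0, "claw": -1}
    - {"x": 0, "y": -0.5, "z": 0, "spin": 0, "claw": -1}
    - {"x": 0, "y": -0.5, "z": 0, "spin": 0, "claw": -1}
    - {"x": 0, "y": -0.5, "z": 0, "spin": 0, "claw": -1}
    - {"x": 0, "y": -0.5, "z": 0, "spin": 0, "claw": -1}
    - {"x": 0, "y": -0.5, "z": 0, "spin": 0, "claw": -1}
    - {"x": 0, "y": -0.5, "z": 0, "spin": 0, "claw": -1}

```text
time: 5.92
position: [516.5, -328.7, 117.4]
tcp_rot: [0.992, -0.114, 0.015, 0.045]
wrist_force: [-6.0, -11.2, 8.6]
opening: 0.007
```

```bash
python3 loc.py 0 -20 90
```

```text
t 5.92 stand-frame tip [   5.6 -111.   106.4] F [ -6.  -11.2   8.6] open 0.006865139055122453 yawerr deg -2.07 tilt [ 0.04   0.086 -0.996]
tool units to go [-0.38 -3.67  0.33]
```

Request:
apply_moves:
  commands:
    - {"x": -0.1, "y": -0.3, "z": -0.2, "spin": 0, "claw": -1}
    - {"x": -0.1, "y": -0.3, "z": -0.2, "spin": 0, "claw": -1}
    - {"x": 0, "y": -0.35, "z": -0.2, "spin": 0, "claw": -1}
    - {"x": 0, "y": -0.35, "z": -0.2, "spin": 0, "claw": -1}

```text
time: 6.42
position: [520.1, -300.6, 140.7]
tcp_rot: [0.992, -0.116, 0.021, 0.052]
wrist_force: [-0.1, -3.8, 2.7]
opening: 0.003
```

```bash
python3 loc.py 0 -20 110;  python3 - <<'E'
from h import *
s=r.grab_frame("side")
cv2.imwrite("pics/s4.png",cv2.resize(s["pixels"][60:200,240:440],None,fx=4,fy=4))
E
```

```text
t 6.42 stand-frame tip [  3.9 -82.8 129.7] F [-0.1 -3.8  2.7] open 0.002760136718715045 yawerr deg -2.26 tilt [ 0.053  0.099 -0.994]
tool units to go [-0.29 -2.57  0.52]
```

View pics/s4.png

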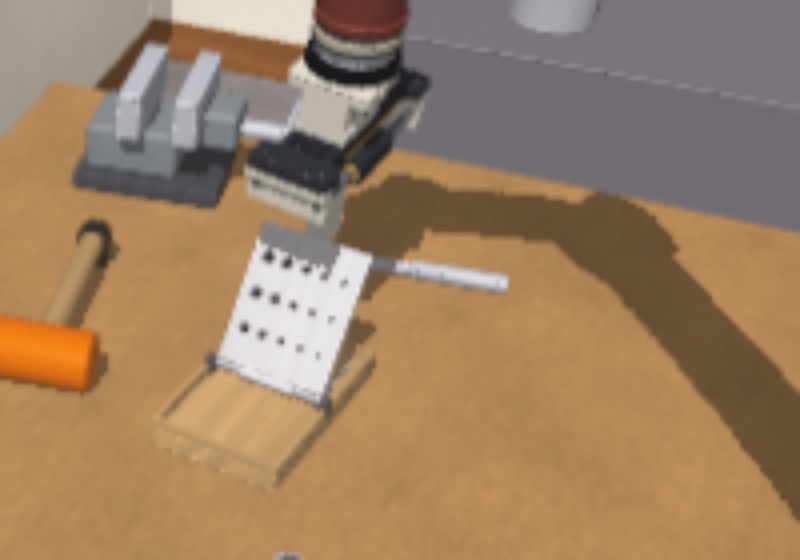

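Leaf is at about 58°, with the fingertip behind its free edge at crop (325,235). Continuing left.

Request:
apply_moves:
  commands:
    - {"x": 0, "y": -0.4, "z": 0, "spin": 0, "claw": -1}
    - {"x": 0, "y": -0.4, "z": 0, "spin": 0, "claw": -1}
    - {"x": 0, "y": -0.4, "z": 0, "spin": 0, "claw": -1}
    - {"x": 0, "y": -0.4, "z": 0, "spin": 0, "claw": -1}
    - {"x": 0, "y": -0.4, "z": 0, "spin": 0, "claw": -1}
    - {"x": 0, "y": -0.4, "z": 0, "spin": 0, "claw": -1}

```text
time: 7.22
position: [534.3, -230.5, 131.9]
tcp_rot: [0.992, -0.113, 0.017, 0.047]
wrist_force: [-0.2, -1.7, 0.7]
opening: 0.004
```

```bash
python3 loc.py 0 20 110
```

```text
t 7.22 stand-frame tip [  4.5 -11.2 120.9] F [-0.2 -1.7  0.7] open 0.0038789681609349867 yawerr deg -1.94 tilt [ 0.045  0.09  -0.995]
tool units to go [-0.24 -1.28  0.31]
```

Request:
apply_moves:
  commands:
    - {"x": 0, "y": -0.42, "z": 0.05, "spin": 0, "claw": -1}
    - {"x": 0, "y": -0.42, "z": 0.05, "spin": 0, "claw": -1}
    - {"x": 0, "y": -0.42, "z": 0.08, "spin": 0, "claw": -1}
    - {"x": 0, "y": -0.42, "z": 0.12, "spin": 0, "claw": -1}
    - {"x": 0, "y": -0.38, "z": 0.2, "spin": 0, "claw": -1}
    - {"x": 0, "y": -0.38, "z": 0.27, "spin": 0, "claw": -1}
    - {"x": 0, "y": -0.36, "z": 0.32, "spin": 0, "claw": -1}

```text
time: 8.1
position: [550.6, -159.7, 95.7]
tcp_rot: [0.992, -0.113, 0.016, 0.047]
wrist_force: [-0.7, -0.4, 0.1]
opening: 0.004
```

```bash
python3 loc.py 0 62 75
```

```text
t 8.1 stand-frame tip [ 7.1 61.4 84.7] F [-0.7 -0.4  0.1] open 0.003530323005765347 yawerr deg -1.92 tilt [ 0.042  0.09  -0.995]
tool units to go [-0.3  -0.05  0.37]
```

Request:
apply_moves:
  commands:
    - {"x": 0, "y": -0.18, "z": 0.38, "spin": 0, "claw": -1}
    - {"x": 0, "y": -0.18, "z": 0.4, "spin": 0, "claw": -1}
    - {"x": 0, "y": -0.18, "z": 0.4, "spin": 0, "claw": -1}
    - {"x": 0, "y": -0.18, "z": 0.4, "spin": 0, "claw": -1}
    - {"x": 0, "y": -0.1, "z": 0.35, "spin": 0, "claw": -1}

```text
time: 8.72
position: [557.2, -143.1, 43.4]
tcp_rot: [0.992, -0.113, 0.016, 0.047]
wrist_force: [-14.3, 4.7, 61.4]
opening: 0.003
```

```bash
python3 loc.py 0 80 33
```

```text
t 8.72 stand-frame tip [10.4 78.9 32.4] F [-14.3   4.7  61.4] open 0.003470285211269964 yawerr deg -1.9 tilt [ 0.042  0.089 -0.995]
tool units to go [-0.42 -0.03 -0.04]
```

Pressed hard onto the flat leaf (61 N). Retreating up.

Request:
apply_moves:
  commands:
    - {"x": 0, "y": 0, "z": -0.5, "spin": 0, "claw": -1}
    - {"x": 0, "y": 0, "z": -0.9, "spin": 0, "claw": -1}
    - {"x": 0, "y": 0, "z": -0.9, "spin": 0, "claw": -1}
    - {"x": 0, "y": 0, "z": -0.9, "spin": 0, "claw": -1}
    - {"x": 0, "y": 0.9, "z": -0.9, "spin": 0, "claw": -1}
    - {"x": 0, "y": 0.9, "z": -0.9, "spin": 0, "claw": -1}
    - {"x": 0, "y": 0.9, "z": -0.9, "spin": 0, "claw": -1}
    - {"x": 0, "y": 0.9, "z": -0.5, "spin": 0, "claw": -1}
    - {"x": 0, "y": 0.9, "z": 0, "spin": 0, "claw": -1}
    - {"x": 0, "y": 0.9, "z": 0, "spin": 0, "claw": -1}
    - {"x": 0, "y": 0.9, "z": 0, "spin": 0, "claw": -1}
    - {"x": 0, "y": 0, "z": 0, "spin": 0, "claw": -1}

```text
time: 10.22
position: [519.5, -282.5, 219.3]
tcp_rot: [0.992, -0.112, 0.018, 0.046]
wrist_force: [0.5, 0.3, -0.2]
opening: 0.009
```

```bash
python3 loc.py;  python3 - <<'E'
from h import *
s=r.grab_frame("side");t=r.grab_frame("top")
a=cv2.resize(s["pixels"][100:200,260:400],None,fx=4,fy=4); b=cv2.resize(t["pixels"][150:250,220:360],None,fx=4,fy=4)
cv2.imwrite("pics/f.png",np.vstack([a,b])[:800].copy() if 0 else cv2.resize(np.hstack([a,b]),(800,286)))
w=-.191;c,q=np.cos(w),np.sin(w);M=lambda a:[532+c*a[0]-q*a[1],-218.6+q*a[0]+c*a[1],a[2]]
for n,f in(("top",t),("side",s)):
    print(n,"expected edge",proj(f,M([0,130,31])).round(1),"3.05:",proj(f,M([0,129.5,43])).round(1),[(np.round(k["centre"],1),round(k["p"],2)) for k in r.tip_of(f,"large_edge")])
for n in "small_edge jar socket bowl mallet ratchet wrench".split(): print(n,[np.round(k["centre"]) for f in (t,s) for k in r.tip_of(f,n)[:1]])
E
```

```text
t 10.22 stand-frame tip [-1.000e-01 -6.510e+01  2.083e+02] F [ 0.5  0.3 -0.2] open 0.008737133824380867 yawerr deg -1.85 tilt [ 0.046  0.087 -0.995]
top expected edge [[279.8 208. ]] 3.05: [[280.3 207.7]] [(array([279.1, 207.2]), 0.79), (array([255.6, 236.9]), 0.49)]
side expected edge [[288.9 174.7]] 3.05: [[289.3 171.8]] [(array([288.4, 176.4]), 0.63)]
small_edge [array([220., 220.]), array([281., 213.])]
jar [array([254., 157.]), array([222., 181.])]
socket [array([311., 208.])]
bowl [array([193., 161.]), array([184., 238.])]
mallet [array([322., 161.]), array([258., 140.])]
ratchet [array([386., 234.]), array([338., 129.])]
wrench [array([105., 227.]), array([222., 382.])]
```

View pics/f.png

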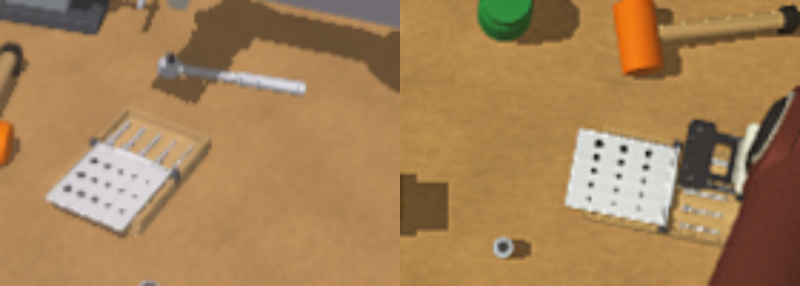

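The leaf lies flat on the left half at crop (110,185), with the screws open. The gripper is clear above and the bystanders haven't moved.

```bash
python3 -c "
from workcell import r
print(r.job_done())"
```

```text
the job is handed in; nothing more can be done
None
```

I pushed the large stand's leaf over its spine with the shut fingertips and pressed it flat on the left-hand half. I then backed the arm off and handed the job in at about 10 s; no verdict was reported.

- **Leaf flat:** in the last pictures the leaf's edge was within about 2 pixels of where it should be when flat, in both cameras. In the side view it fell on the flat side of the 3.05 rad line.
- **Everything else:** the small leaf and the bystanders showed no visible movement. The network's centres wandered by up to about 6 pixels, which is its usual noise. In the top view it did not find the socket, but the picture shows it standing. Its first side-view fix on the wrench was wrong, so there I could only compare the top view.
- **Robot clear:** the fingertips were about 208 mm up, with the wrist force close to zero.
- **Off plan:** early in the push the free edge stuck on the finger by friction (about 11 N), which tilted the tool about 5°. I switched to following the leaf's arc, which freed it. The final press reached about 61 N at the wrist, through the fingertips, below the 120 N limit.

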